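# Seat a wooden blank in a workshop jig and latch its hold-down

### The arm

A 6-joint arm with a two-finger parallel gripper is mounted at the origin on the work surface. World frame = base frame: x ahead of the robot, y to its left, z up, the work surface at z = 0. Lengths are in mm, angles in rad, forces in N, time in s.
With the tool pointing down it reaches from about 400 to 925 mm from the base axis. Payload 12.5 kg.
Tool frame: the origin (TCP) lies on the centre line of the jaws, within the pads' length; the fingertips stand 8 mm ahead of it and the grasp point (between the pads) lies 11 mm behind it; z points along the fingers, x is the direction in which the jaws open and shut, and the axes are right-handed (so a half turn about z gives the same grasp; the last joint's range is limited). The gripper opens to 95 mm and grips with 3 to 60 N. Pads are 20 mm wide; open, the fingers measure 119 mm over their backs; the gripper's body (75 mm by 180 mm) begins 59 mm behind the grasp point.
Start: joints at [-1.263, 0.491, 1.559, -0, 1.092, -0.106], TCP at [251.331, -572.257, 222.661] pointing down, gripper open.
Joint ranges: [-3.1, 3.1], [-0.84, 2.19], [0.05, 2.79], [-1.13, 4.28], [0.06, 2.93], [-2.69, 2.69]. Speed limits (rad/s): [2.22, 2.22, 2.79, 3.14, 3.14, 3.14].

### API

Orientations are given as [roll, pitch, yaw] about the fixed x, y, z axes, in that order (R = Rz(yaw) Ry(pitch) Rx(roll)).
In Python, from cell import env gives the robot as it stands. The module is installed in compiled form; this text tells all that it offers.
- The arm moves only by the tool send_rows, never from a script. Its argument "moves" is a list that holds one entry, the list of rows, each a list of 6 numbers: the shift along the tool's x, y, z as a fraction of full scale, then the turn, a rotation vector about the tool's x, y, z as a fraction of full scale. A call has 1 to 12 rows; each row is the pose to reach, as a shift and turn from the pose commanded when the call began, along the tool's axes at that moment; what a row does not reach only later rows make up. Full scale, the value 1, is 0.3 m for a shift and 90 degrees for a turn. A row lasts 1/12 s, in which the tool goes at most 41.7 mm and 7.16 degrees, less where a joint would pass 70% of its speed; a pose out of reach is approached as far as the arm can. A call with a number of a shift or a turn outside -1 to 1 is refused whole. A call with a gripper value outside its range is refused whole. "grip" is the gripper's target within -1 to 1 (shut at 1, half-way at 0, fully open at -1), set as the call begins (left out, the last holds). The fingers move at their own pace and stop on an object; the grip force is fixed at half the most. Time passes only in rows, so rows that repeat a pose let the fingers close. It gives the time, the measured TCP pose, the force and the opening at its end, in the units of the state.
- env.state(): the state, without advancing time (a new reading comes with each control period).
- env.read_camera(name): name is "side" or "top"; returns a dict with "image" (400x640x3 uint8, red, green, blue), "mtx" (3x3 intrinsics, pixels), "T" (4x4, takes a point from camera to world coordinates). Camera axes: x right, y up, looking along -z (the intrinsics and any distortion apply to the point x, -y, -z); pixel columns grow to the right and rows downward; lengths in mm; the calibration is good to about 2 mm. A picture is of the moment at which its call begins. There is no depth.
- env.job_done(): hands the job in, once; it reports no verdict.
Trained networks look in the newest picture that a camera, given by its name, has taken for a name from the list of things; names that differ only in an ending like _2 or _b are one class to them, and where a whole thing is asked for, a point or a joint stands for the part that bears it (a point fixed in the world has none). Each returns a list of dicts, best first, with "confidence" (0 to 1); they miss things now and then, are a little off and sometimes report something else, mostly with a low value. They report only what shows in the picture. A call takes as long as a camera call. They do not tell look-alikes from the thing itself.
- env.look_for(camera, thing): "xy" ([column, row] in pixels, amid what is visible of it).
- env.outline_of(camera, thing): "region" (400x640 bool, what is visible of it) and "xy" ([column, row] in pixels, amid what is visible of it).
The state is a dict: "t": time; "joints": joint angles; "qvel": joint speeds; "tau": joint torques, N m; "eef_pos": TCP position; "tcp_rot": TCP orientation; "ft_force": force on the tool from outside, world axes, zero at the start; "moment": the same for the moment, N m; "opening": opening from 0.0 (shut) to 1.0 (fully open).
Only numpy, scipy, OpenCV 4.12 (cv2) and the standard library are available. Lean on these libraries where they do the work, as an engineer would, in place of code of your own. Each camera call takes 0.05 s, during which the arm holds its last target. There are 200 camera calls.

### The job

Push the wooden blank along its channel until it is fully home against the red end stop, then swing the red-knobbed hold-down handle round, up over its cam, until it drops into the low notch and its foot sits on the blank. Feel for the drop: do not force the handle against the cam or the black rubber stop beyond the notch. Let go with the blank still home, and leave the glue bottle, screwdriver and offcut alone.

Things in the scene. Friction and masses are not known exactly. Their poses are not given: they have to be found in the camera images.
- jig: Plywood jig fixed to the bench, 18 mm thick. Origin: at bench level (z = 0) under the channel's centre line; z up, +x along the channel towards the red end stop, +y to the left of that. Plate: x -90 to +155, y -225 to +60 mm. Two dark rails, 12 mm above the plate, bound the channel (63 mm wide) from x = -85 to +85 mm. The handle's post and cam stand right of it (-y).
- end_stop (a point): Top centre of the face of the red end stop that the blank must touch: x = +80 mm in the jig's frame, 42 mm above the bench, 24 mm above the plate.
- blank: Wooden block 110 x 60 x 30 mm (long side along the jig's x), loose in the channel with 1.5 mm of play each side, 0.1 to 0.2 kg. Origin: centre of its underside, 18 mm above the bench. Starts 18 to 32 mm short of the end stop; home, its origin is at x = +25 mm in the jig's frame and its rear face at x = -30 mm.
- handle: Steel rod, 12 mm thick, 56 mm above the bench, turning and lifting (0 to 16 mm) on a post. Origin: on the post's axis, at bench level when lowest; +x points along the rod to the knob. Angle = turn clockwise from above from the jig's +x; starts at -10 to +2 degrees; turn it clockwise. A spring presses it down with 11 to 15 N. Over 40 N between it and cam or stop is too much.
- pivot (a point): On the axis of the handle's post, on top of the plate, 18 mm above the bench; x = 0, y = -70 mm in the jig's frame. The post's top is 91 mm above the bench.
- knob (a point): Top centre of the handle's red upright knob: cylinder 24 mm across, free from 62 to 112 mm above the bench (handle lowest), 125 mm from the pivot. It rises 11 mm on the cam: straddle it with fingers a little open and raise them with it, as pads drag on it and would hold it down on the ramp, and let it drop freely. Takes up to 12 N at the knob up the ramp, 1 to 6 N on the crest.
- foot (a point): Underside centre of the orange foot on the handle's other arm, 75 mm from the pivot, opposite the knob. 46.5 mm above the bench at the handle's lowest; latched, it rests on the blank, 1.5 mm higher.
- ramp_top (a point): Top of the aluminium cam's ramp, 77 mm from the pivot, 61 mm above the bench. The rod climbs from a handle angle of about 11 to 32 degrees, then runs level on the crest (aluminium, then a blue plate) and falls about 9 mm into the notch. The notch is adjustable and not measured: middle between 73 and 105 degrees, rod play about 2 degrees each way.
- stop_area (a point): Middle of where the black rubber stop just past the notch may stand (it moves with the notch): handle angle 99 degrees, 85 mm from the pivot. It reaches 71 to 100 mm from the pivot, up to 84 mm above the bench, higher than the rod can lift, and gives 1 mm per 12 N. Resistance that grows past 9 N at the knob beyond 69 degrees means the end of travel.
- glue: Bystander: white glue bottle, 56 mm across, 150 mm high, standing. Origin: centre of its underside.
- driver: Bystander: yellow-handled screwdriver lying on the bench. Origin: near the middle of its underside.
- offcut: Bystander: pale wooden offcut 90 x 45 x 35 mm. Origin: centre of its underside.
There are look-alikes about, which are no part of the job. What is shaped like the blank but blue, purple or yellow is not meant.

How it is judged (in metres and radians):
On the way, in this order (a step that is already met when the one before it is completed fails the run):
1. the blank is home: within 2.5 mm of the end stop (x of blank in the frame of jig above 0.0225 m), for 0.2 s.
2. the handle rides up on the cam's crest, at least 8 mm above its lowest position, with the blank home (z of knob in the frame of jig above 0.12 m and x of blank in the frame of jig above 0.0225 m), for 0.1 s.
3. the handle has dropped into the notch with the blank home (z of knob in the frame of jig below 0.116 m and x of knob in the frame of jig below 0.046 m and x of blank in the frame of jig above 0.0225 m), for 0.2 s.
At the end, for the whole second after the job is handed in: The blank lies flat in the channel within 2.5 mm of the end stop; the handle is past the crest and down in the notch (knob top less than 4 mm above its lowest height, and less than 46 mm ahead of the pivot along the jig's x), its foot pressing on the blank with more than 3 N; both are at rest (all of step 3 and z of blank in the frame of jig below 0.021 m and contact force between handle and blank above 3 N and linear speed of blank below 0.01 m/s and angular speed of handle below 0.05 rad/s); the robot touches nothing.
It fails at once if the handle is forced against the cam or the stop with more than 40 N (contact force between handle and jig above 40 N).
It fails at once if the glue bottle is moved more than 20 mm or tipped (distance of glue from where it was at the start of the episode above 0.02 m or angle between glue's own z axis and vertical above 0.3 rad).
It fails at once if the screwdriver is moved more than 20 mm (distance of driver from where it was at the start of the episode above 0.02 m).
It fails at once if the offcut is moved more than 20 mm (distance of offcut from where it was at the start of the episode above 0.02 m).
It also fails if it takes over 72 s, if anything falls off the work surface, if the arm or the gripper's body presses on something with over 40 N, if the wrist force passes 120 N, or if a joint passes its speed limit or range.

## Working session

There is one attempt and no reset: what is moved stays moved. The work goes in short steps, Python scripts to look and compute and a tool call to move; the robot and the scene stay as the last step left them, time stands still between calls to the robot, and variables do not carry over. Pictures are saved under pics/ and viewed, about 8 in all and at most 12, crops included, and the job is handed in when it is done.

Besides the shell and the picture viewer there is one more tool, called as name(argument=value, ...) on one line, values as JSON. send_rows: Moves the arm, as the interface text tells. Its arguments: {"type":"object","properties":{"moves":{"type":"array","items":{"type":"array","items":{"type":"array","items":{"type":"number"}}}},"grip":{"type":"number"}},"required":["moves"]}

```bash
mkdir -p pics
python3 - <<'E'
from cell import env
import cv2,numpy as np
for c in("top","side"):
    r=env.read_camera(c); cv2.imwrite(f"pics/{c}0.png",r["image"][:,:,::-1])
    print(c,np.round(r["mtx"],1).tolist(),np.round(r["T"],3).tolist())
    for n in["jig","end_stop","blank","handle","pivot","knob","foot","ramp_top","stop_area","glue","driver","offcut"]:
        print(n,[(np.round(d["xy"]).tolist(),round(d["confidence"],2)) for d in env.look_for(c,n)][:4])
print(env.state())
E
```

```text
top [[470.7, 0.0, 323.4], [0.0, 470.7, 204.7], [0.0, 0.0, 1.0]] [[0.014, 0.997, -0.071, 386.978], [-1.0, 0.016, 0.018, -41.806], [0.02, 0.071, 0.997, 1571.186], [0.0, 0.0, 0.0, 1.0]]
jig [([328.0, 185.0], 0.86), ([318.0, 184.0], 0.59), ([199.0, 156.0], 0.24)]
end_stop [([326.0, 185.0], 0.66)]
blank [([297.0, 198.0], 0.95), ([246.0, 157.0], 0.93), ([230.0, 261.0], 0.81), ([349.0, 259.0], 0.65)]
handle [([314.0, 193.0], 0.78)]
pivot [([328.0, 184.0], 0.87)]
knob [([319.0, 188.0], 0.73)]
foot [([316.0, 186.0], 0.71)]
ramp_top [([329.0, 186.0], 0.57)]
stop_area [([328.0, 184.0], 0.69)]
glue [([216.0, 198.0], 0.61)]
driver []
offcut [([196.0, 157.0], 0.84)]
side [[416.8, 0.0, 312.6], [0.0, 416.8, 206.5], [0.0, 0.0, 1.0]] [[-0.856, 0.301, -0.42, 107.575], [-0.517, -0.514, 0.685, 637.293], [-0.01, 0.803, 0.595, 692.296], [0.0, 0.0, 0.0, 1.0]]
jig [([305.0, 227.0], 0.64)]
end_stop [([307.0, 228.0], 0.86)]
blank [([407.0, 238.0], 0.78), ([304.0, 242.0], 0.7), ([305.0, 230.0], 0.69), ([340.0, 358.0], 0.59)]
handle [([301.0, 214.0], 0.8)]
pivot [([308.0, 228.0], 0.93), ([307.0, 243.0], 0.68), (
[... 239 characters left out ...]
92), ([304.0, 214.0], 0.68)]
{'t': 1.3, 'joints': array([-1.26259141e+00,  4.90892230e-01,  1.55888628e+00,  2.74940150e-06,
        1.09169552e+00, -1.05602598e-01]), 'qvel': array([-1.14948040e-04, -1.49842781e-03,  4.15279297e-05,  4.81909643e-04,
        1.89488398e-04,  6.88989517e-05]), 'tau': array([ 2.88033341e-03, -6.12468767e+01, -2.58429337e+01,  6.94391713e-02,
        4.46206110e-02,  5.41158201e-06]), 'eef_pos': array([ 251.3388573 , -572.26246539,  222.67050359]), 'tcp_rot': array([ 3.14158258e+00, -1.18216214e-04, -1.15699007e+00]), 'ft_force': array([0.33474322, 0.2797352 , 0.42647929]), 'moment': array([-0.04726993, -0.00814615, -0.00354325]), 'opening': 0.9967766049695855}
```

View pics/top0.png

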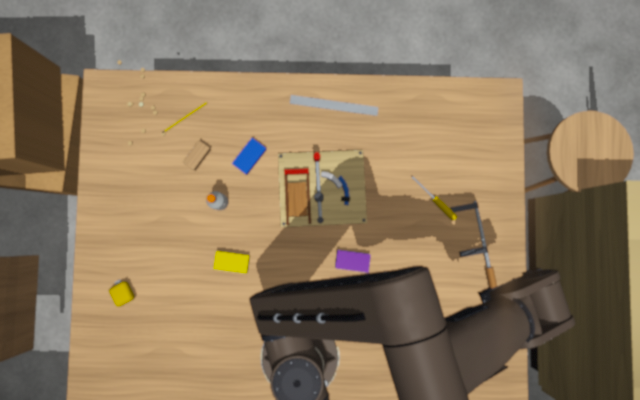

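View pics/side0.png

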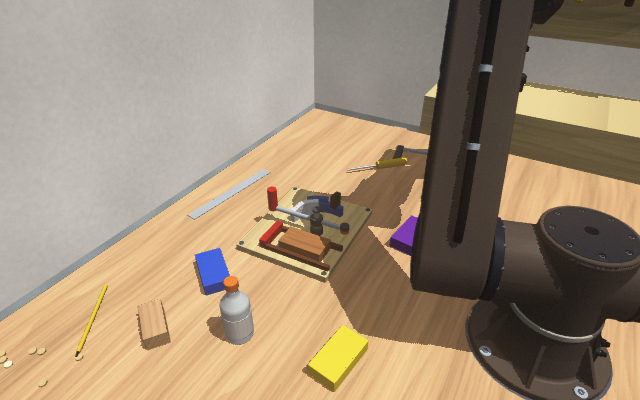

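Top view: the jig is at (322,187), brown blank (297,200), red stop (296,171), knob (317,155), post (319,196). The look-alikes for the blank are blue (250,156), yellow (231,261) and purple (353,260). The brown one in the channel is the one I want. Next I'll take close crops.

Run:
```python
import cv2
a=cv2.imread("pics/top0.png")[140:235,270:375]; b=cv2.imread("pics/side0.png")[175:285,230:380]
cv2.imwrite("pics/topc.png",cv2.resize(a,None,fx=6,fy=6,interpolation=cv2.INTER_CUBIC))
cv2.imwrite("pics/sidec.png",cv2.resize(b,None,fx=5,fy=5,interpolation=cv2.INTER_CUBIC))
```

```text
(no output)
```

View pics/topc.png

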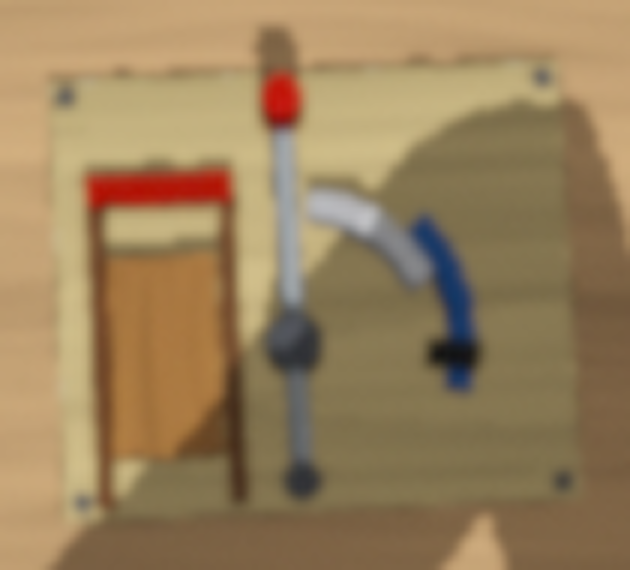

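View pics/sidec.png

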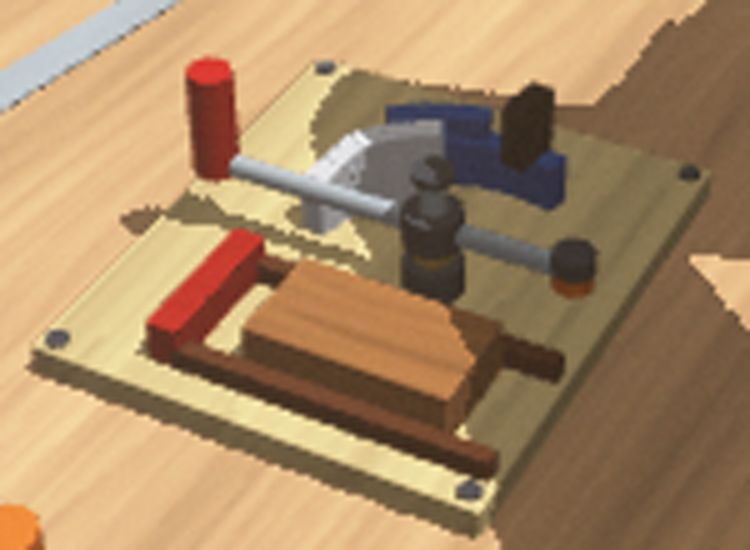

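```bash
cat > h.py <<'E'
from cell import env
import numpy as np, cv2, json
from scipy.optimize import least_squares
CAM={"top":(np.array([[470.7,0,323.4],[0,470.7,204.7],[0,0,1]]),None),"side":(np.array([[416.8,0,312.6],[0,416.8,206.5],[0,0,1]]),None)}
def cal(c):
    r=env.read_camera(c); return r["image"],r["mtx"],r["T"]
def proj(K,T,P):
    p=(np.atleast_2d(P)-T[:3,3])@T[:3,:3]; p=p*[1,-1,-1]; q=p@K.T; return q[:,:2]/q[:,2:]
def onz(K,T,uv,z):
    uv=np.atleast_2d(uv); d=np.c_[uv,np.ones(len(uv))]@np.linalg.inv(K).T*[1,-1,-1]@T[:3,:3].T
    return T[:3,3]+d*((z-T[2,3])/d[:,2])[:,None]
def j2w(p,P):
    c,s=np.cos(p[2]),np.sin(p[2]); P=np.atleast_2d(P)
    return np.c_[p[0]+c*P[:,0]-s*P[:,1],p[1]+s*P[:,0]+c*P[:,1],P[:,2]]
def w2j(p,P):
    c,s=np.cos(p[2]),np.sin(p[2]); d=np.atleast_2d(P)-[p[0],p[1],0]
    return np.c_[c*d[:,0]+s*d[:,1],-s*d[:,0]+c*d[:,1],d[:,2]]
E
python3 - <<'E'
from h import *
t=cal("top");s=cal("side")
J=np.array([[155,60,18],[155,-225,18],[-90,-225,18],[-90,60,18],[0,-70,91.]])
tu=np.array([[50,77],[557,60],[582,497],[65,520],[291,333]])/6+[270,140]-.4
su=np.array([[33,350],[320,62],[710,180],[487,515],[435,160]])/5+[230,175]-.4
def f(p,w):
    r=[]
    if 't' in w:r.append(proj(*t[1:],j2w(p,J))[:4]-tu[:4])
    if 's' in w:r.append(proj(*s[1:],j2w(p,J))[:5]-su[:5])
    return np.concatenate(r).ravel()
for w in('t','s','ts'):
    o=least_squares(f,[450,-50,0],args=(w,)); p=o.x; print(w,np.round(p,4),np.round(o.fun,1))
np.save("jig.npy",p)
print("pivot w",j2w(p,[[0,-70,91],[80,0,42]]).round(1))
g=lambda c,u,z:w2j(p,onz(*c[1:],u,z)).round(1).tolist()
T=lambda u:np.array(u)/6+[270,140]-.4
S=lambda u:np.array(u)/5+[230,175]-.4
print("knob t",g(t,T([281,90]),112),"s",g(s,S([212,70]),112))
print("stop t",g(t,T([455,352]),84),"s",g(s,S([535,95]),84))
print("blank front t",g(t,T([165,247]),48),"rear",g(t,T([165,457]),48),"stop face",g(t,T([160,203]),42))
print("blank rear side",g(s,S([482,360]),48),"front",g(s,S([278,293]),48))
print("notch side edge",g(s,S([[490,115],[495,140],[520,150]]),52))
for n in("glue","driver","offcut"):
    for c,k in((t,"top"),(s,"side")):
        print(n,k,[(onz(*c[1:],d["xy"],20 if n!="glue" else 75).round().tolist(),round(d["confidence"],2)) for d in env.look_for(k,n)][:2])
E
```

```text
t [5.183695e+02 1.561670e+01 5.740000e-02] [-0.3  0.2  0.5 -0.3 -0.   0.1 -0.1 -0. ]
s [5.138181e+02 1.842710e+01 6.710000e-02] [-0.5 -0.1 -0.3 -1.   1.  -2.1 -0.3  0.2  0.1  2.2]
ts [5.157915e+02 1.674740e+01 6.300000e-02] [-1.   1.1 -0.1  0.1 -0.2  0.5 -0.3  0.8 -0.7 -1.  -0.1 -1.5  0.9 -2.5
 -0.9 -0.5 -0.1  1.6]
pivot w [[520.2 -53.1  91. ]
 [595.6  21.8  42. ]]
knob t [[128.6, -69.8, 112.0]] s [[122.9, -67.7, 112.0]]
stop t [[-10.4, -155.4, 84.0]] s [[-13.2, -156.9, 84.0]]
blank front t [[57.0, -3.7, 48.0]] rear [[-56.9, 1.4, 48.0]] stop face [[82.0, -1.9, 42.0]]
blank rear side [[-60.2, 0.2, 48.0]] front [[47.7, 1.5, 48.0]]
notch side edge [[18.9, -171.5, 52.0], [6.8, -152.3, 52.0], [-8.6, -150.2, 52.0]]
glue top [([[507.0, 271.0, 75.0]], 0.52)]
glue side [([[492.0, 286.0, 75.0]], 0.55)]
driver top [([[505.0, -468.0, 20.0]], 0.51)]
driver side [([[475.0, -454.0, 20.0]], 0.55)]
offcut top [([[651.0, 346.0, 20.0]], 0.74)]
offcut side [([[648.0, 353.0, 20.0]], 0.55), ([[533.0, 253.0, 20.0]], 0.26)]
```

```bash
cat >> h.py <<'E'
from scipy.spatial.transform import Rotation as R
def go(*ts):
    """waypoints (jx,jy,z,yaw in jig deg) -> rows rel. to present pose"""
    p=np.load("jig.npy"); st=env.state(); x0=st["eef_pos"]; R0=R.from_euler("xyz",st["tcp_rot"])
    print("t",round(st["t"],2),"jig",w2j(p,x0).round(1).tolist(),"yaw",round(np.degrees(st["tcp_rot"][2]-p[2]),1),"F",st["ft_force"].round(1),"op",round(st["opening"],3))
    for q in ts:
        w=j2w(p,q[:3])[0]; R1=R.from_euler("xyz",[np.pi,0,np.radians(q[3])+p[2]])
        print(q,"->",(R0.inv().apply(w-x0)/300).round(4).tolist(),((R0.inv()*R1).as_rotvec()/(np.pi/2)).round(4).tolist(), "r",np.hypot(*w[:2]).round())
E
python3 - <<'E'
from h import *
go((-90,-350,200,-40),(-85,-0,200,0))
E
```

```text
t 1.7 jig [[-301.0, -571.2, 222.7]] yaw -69.9 F [ 0.1 -0.3  0.2] op 0.998
(-90, -350, 200, -40) -> [-0.4507, -0.9139, 0.0755] [0.0, -0.0001, -0.3323] r 561.0
(-85, 0, 200, 0) -> [-1.5406, -1.3304, 0.0753] [0.0, -0.0001, -0.7767] r 431.0
```

send_rows(moves=[[[-0.45,-0.914,0.075,0,0,-0.332],[-0.45,-0.914,0.075,0,0,-0.332],[-0.45,-0.914,0.075,0,0,-0.332],[-0.45,-0.914,0.075,0,0,-0.332],[-0.45,-0.914,0.075,0,0,-0.332],[-0.45,-0.914,0.075,0,0,-0.332],[-0.45,-0.914,0.075,0,0,-0.332],[-0.45,-0.914,0.075,0,0,-0.332],[-0.45,-0.914,0.075,0,0,-0.332],[-0.45,-0.914,0.075,0,0,-0.332]]], grip=1)

```text
t: 2.53
eef_pos: [448.4, -338.0, 200.2]
tcp_rot: [3.141, -0.0, -0.633]
ft_force: [0.5, -0.6, -0.3]
opening: 0.356
```

Run:
```python
from h import *
go((-87,-120,150,-20),(-87,-0,130,0))
```

```text
t 2.53 jig [[-89.6, -349.8, 200.2]] yaw -39.9 F [ 0.5 -0.6 -0.3] op 0.356
(-87, -120, 150, -20) -> [-0.485, -0.5932, 0.1671] [0.0002, -0.0001, -0.2212] r 450.0
(-87, 0, 130, 0) -> [-0.7416, -0.9, 0.2337] [0.0002, -0.0, -0.4434] r 429.0
```

send_rows(moves=[[[-0.742,-0.9,0.234,0,0,-0.443],[-0.742,-0.9,0.234,0,0,-0.443],[-0.742,-0.9,0.234,0,0,-0.443],[-0.742,-0.9,0.234,0,0,-0.443],[-0.742,-0.9,0.234,0,0,-0.443],[-0.742,-0.9,0.234,0,0,-0.443],[-0.742,-0.9,0.234,0,0,-0.443],[-0.742,-0.9,0.234,0,0,-0.443],[-0.742,-0.9,0.234,0,0,-0.443],[-0.742,-0.9,0.234,0,0,-0.443],[-0.742,-0.9,0.234,0,0,-0.443],[-0.742,-0.9,0.234,0,0,-0.443]]])

```text
t: 3.53
eef_pos: [429.7, 9.7, 130.2]
tcp_rot: [3.141, -0.001, 0.059]
ft_force: [0.2, -0.1, -0.4]
opening: 0.009
```

Run:
```python
from h import *
go((-87,-0,36,0),(-70,0,36,0))
i=cal("side")[0]; cv2.imwrite("pics/s1.png",cv2.resize(i[150:300,200:430],None,fx=3,fy=3,interpolation=cv2.INTER_CUBIC)[:,:,::-1])
```

```text
t 3.53 jig [[-86.3, -1.6, 130.2]] yaw -0.2 F [ 0.2 -0.1 -0.4] op 0.009
(-87, 0, 36, 0) -> [-0.0025, -0.0053, 0.3139] [0.0003, -0.0005, -0.0023] r 429.0
(-70, 0, 36, 0) -> [0.0542, -0.0055, 0.314] [0.0003, -0.0005, -0.0023] r 446.0
```

View pics/s1.png

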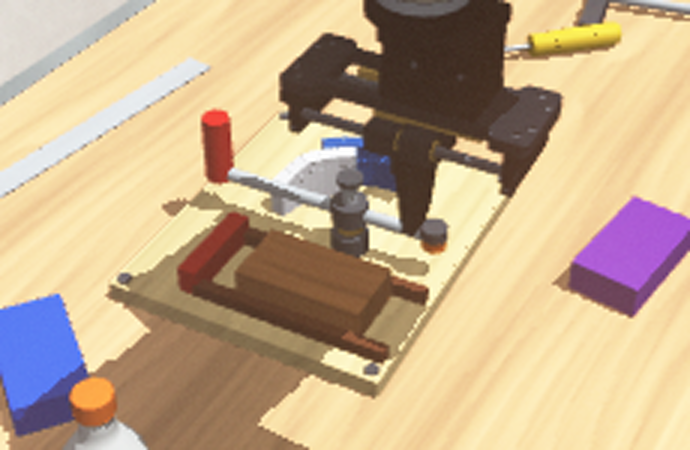

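The closed fingers hang over the rear end of the channel, behind the brown blank at (320,280). The body's long side lies along the channel. Next I descend.

send_rows(moves=[[[-0.003,-0.005,0.1,0,0,-0.002],[-0.003,-0.005,0.2,0,0,-0.002],[-0.003,-0.005,0.28,0,0,-0.002],[-0.003,-0.005,0.314,0,0,-0.002],[-0.003,-0.005,0.314,0,0,-0.002]]])

```text
t: 4.0
eef_pos: [427.7, 11.1, 34.0]
tcp_rot: [-3.141, 0.003, 0.061]
ft_force: [1.0, -0.7, 0.7]
opening: 0.005
```

send_rows(moves=[[[0.02,0,0,0,0,0],[0.04,0,0,0,0,0],[0.06,0,0,0,0,0],[0.075,0,0,0,0,0],[0.09,0,0,0,0,0],[0.1,0,0,0,0,0],[0.11,0,0,0,0,0],[0.12,0,0,0,0,0],[0.125,0,0,0,0,0]]])

```text
t: 4.75
eef_pos: [465.6, 15.0, 36.0]
tcp_rot: [3.142, 0.001, 0.064]
ft_force: [-5.5, -0.6, 5.1]
opening: 0.003
```

send_rows(moves=[[[0.007,0,0,0,0,0],[0.013,0,0,0,0,0],[0.013,0,0,0,0,0]]])

```text
t: 5.0
eef_pos: [469.6, 15.2, 35.9]
tcp_rot: [3.142, 0.0, 0.064]
ft_force: [-2.4, -0.2, 4.0]
opening: 0.007
```

send_rows(moves=[[[0.005,0,0,0,0,0],[0.01,0,0,0,0,0],[0.01,0,0,0,0,0]]])

```text
t: 5.25
eef_pos: [472.5, 15.3, 35.8]
tcp_rot: [3.142, 0.0, 0.064]
ft_force: [-4.1, -0.1, 4.0]
opening: 0.002
```

Run:
```python
from h import *
go((-45,-0,36,0))
i=cal("side")[0]; cv2.imwrite("pics/s2.png",cv2.resize(i[190:290,230:360],None,fx=5,fy=5,interpolation=cv2.INTER_CUBIC)[:,:,::-1])
```

```text
t 5.25 jig [[-43.3, 1.3, 35.8]] yaw 0.0 F [-4.1 -0.1  4. ] op 0.002
(-45, 0, 36, 0) -> [-0.0058, 0.0044, -0.0005] [0.0, 0.0002, 0.0004] r 471.0
```

View pics/s2.png

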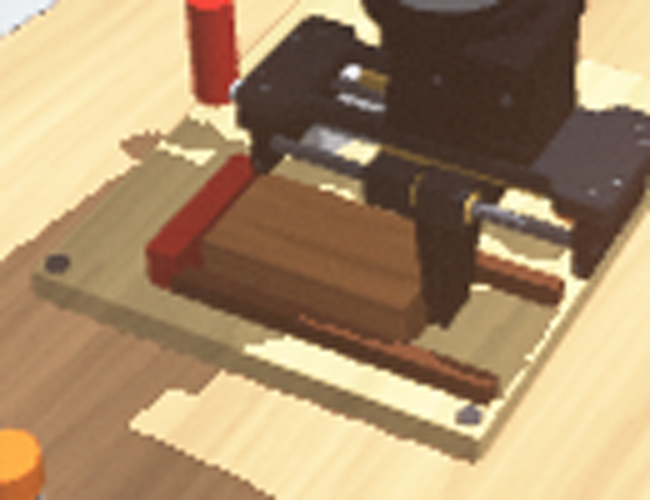

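The blank's front (200,235) is almost at the red stop (175,270). I keep pushing in small steps until the force jumps.

send_rows(moves=[[[0.004,0,0,0,0,0],[0.007,0,0,0,0,0],[0.007,0,0,0,0,0]]])

```text
t: 5.55
eef_pos: [474.6, 15.4, 35.8]
tcp_rot: [3.142, 0.0, 0.064]
ft_force: [-4.5, 0.2, 4.7]
opening: 0.004
```

send_rows(moves=[[[0.004,0,0,0,0,0],[0.007,0,0,0,0,0],[0.007,0,0,0,0,0]]])

```text
t: 5.8
eef_pos: [476.8, 15.5, 35.7]
tcp_rot: [3.142, 0.0, 0.064]
ft_force: [-3.7, -1.3, 3.9]
opening: 0.005
```

send_rows(moves=[[[0.004,0,0,0,0,0],[0.007,0,0,0,0,0],[0.007,0,0,0,0,0]]])

```text
t: 6.05
eef_pos: [479.0, 15.7, 35.7]
tcp_rot: [3.142, -0.0, 0.063]
ft_force: [-3.1, 0.3, 4.1]
opening: 0.004
```

send_rows(moves=[[[0.003,0,0,0,0,0],[0.005,0,0,0,0,0],[0.005,0,0,0,0,0]]])

```text
t: 6.3
eef_pos: [479.4, 15.8, 35.7]
tcp_rot: [-3.141, 0.002, 0.064]
ft_force: [-7.8, -1.4, 7.6]
opening: 0.002
```

send_rows(moves=[[[0.004,0,0,0,0,0],[0.004,0,0,0,0,0],[0.004,0,0,0,0,0]]])

```text
t: 6.55
eef_pos: [479.4, 15.8, 35.7]
tcp_rot: [-3.141, 0.004, 0.064]
ft_force: [-13.4, -3.0, 13.5]
opening: 0.002
```

send_rows(moves=[[[0.003,0,0,0,0,0],[0.003,0,0,0,0,0],[0.003,0,0,0,0,0]]])

```text
t: 6.8
eef_pos: [479.5, 15.8, 35.7]
tcp_rot: [-3.141, 0.006, 0.064]
ft_force: [-16.9, -4.8, 17.1]
opening: 0.005
```

The blank is home: the force jumped to 17 N with no further motion. Now I back off and rise.

send_rows(moves=[[[-0.01,0,0,0,0,0],[-0.03,0,0,0,0,0],[-0.08,0,0,0,0,0],[-0.08,0,-0.1,0,0,0],[-0.08,0,-0.2,0,0,0],[-0.08,0,-0.3,0,0,0],[-0.08,0,-0.4,0,0,0],[-0.08,0,-0.42,0,0,0]]])

```text
t: 7.47
eef_pos: [460.3, 14.2, 165.6]
tcp_rot: [3.14, -0.007, 0.064]
ft_force: [0.5, -0.7, 0.2]
opening: 0.006
```

Run:
```python
from h import *
go((125,-70,160,89))
for c in ("top","side"):
  i,K,T=cal(c)
  hsv=cv2.cvtColor(i,cv2.COLOR_RGB2HSV); 
  for n in("knob",):
    for d in env.outline_of(c,n)[:1]:
        v,u=np.nonzero(d["region"]); print(c,n,d["confidence"],len(u),u.min(),u.max(),v.min(),v.max(),d["xy"])
        m=d["region"]&(((hsv[...,0]<8)|(hsv[...,0]>172))&(hsv[...,1]>150)); v,u=np.nonzero(m); 
        if len(u):
            print(len(u),u.min(),u.max(),v.min(),v.max())
            top=v<v.min()+4; print("top pt jig",w2j(np.load("jig.npy"),onz(K,T,[u[top].mean(),v.min()+3.],112)).round(1), "all@90",w2j(np.load("jig.npy"),onz(K,T,[u.mean(),v.mean()],90)).round(1))
```

```text
t 7.47 jig [[-55.5, 1.0, 165.6]] yaw 0.0 F [ 0.5 -0.7  0.2] op 0.006
(125, -70, 160, 89) -> [0.6015, 0.237, 0.0234] [0.0042, -0.003, -0.9885] r 647.0
top knob 0.72 225 313 323 152 222 [317.6, 179.7]
48 313 319 152 160
top pt jig [[127.4 -68.3 112. ]] all@90 [[127.8 -69.   90. ]]
```

Run:
```python
from h import *
np.save("jig.npy",[517.8,16.2,.060])
go((125,-69,160,90))
```

```text
t 7.67 jig [[-59.5, 1.8, 160.8]] yaw 0.2 F [-0.4 -0.1 -0.6] op 0.008
(125, -69, 160, 90) -> [0.6143, 0.2381, 0.0026] [-0.0002, 0.0002, -0.9978] r 648.0
```

send_rows(moves=[[[0.1,0.04,0,0,0,-0.078],[0.2,0.08,0,0,0,-0.156],[0.3,0.12,0,0,0,-0.234],[0.4,0.16,0,0,0,-0.312],[0.5,0.2,0,0,0,-0.39],[0.58,0.23,0,0,0,-0.468],[0.614,0.238,0,0,0,-0.546],[0.614,0.238,0,0,0,-0.624],[0.614,0.238,0,0,0,-0.7],[0.614,0.238,0,0,0,-0.78],[0.614,0.238,0,0,0,-0.86],[0.614,0.238,0,0,0,-0.94]]], grip=0.25)

```text
t: 8.67
eef_pos: [646.4, -45.2, 159.1]
tcp_rot: [-3.139, -0.0, 1.544]
ft_force: [0.7, 0.2, -0.2]
opening: 0.376
```

send_rows(moves=[[[0,0,0,0,0,-0.058],[0,0,0,0,0,-0.058],[0,0,0,0,0,-0.058]]])

```text
t: 8.92
eef_pos: [646.5, -45.1, 159.9]
tcp_rot: [-3.139, -0.0, 1.626]
ft_force: [-0.0, -0.5, 0.4]
opening: 0.378
```

Run:
```python
from h import *
go((125,-69,125,90),(125,-69,82,90))
i=cal("side")[0]; cv2.imwrite("pics/s3.png",cv2.resize(i[130:280,210:360],None,fx=4,fy=4,interpolation=cv2.INTER_CUBIC)[:,:,::-1])
```

```text
t 8.92 jig [[124.8, -68.9, 159.9]] yaw 89.7 F [-0.  -0.5  0.4] op 0.378
(125, -69, 125, 90) -> [-0.0002, 0.001, 0.1162] [-0.0014, -0.0003, -0.003] r 648.0
(125, -69, 82, 90) -> [-0.0003, 0.0013, 0.2595] [-0.0014, -0.0003, -0.003] r 648.0
```

View pics/s3.png

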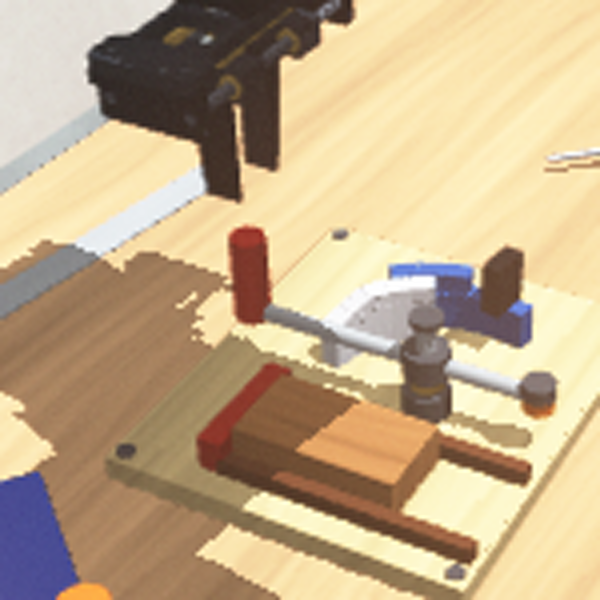

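The blank is seated against the red stop (240,400). The knob is at (248,238), with the fingers above it, perhaps a few mm to one side. I open wider, descend, then narrow.

send_rows(moves=[[[0,0.001,0,0,0,-0.003],[0,0.001,0.05,0,0,-0.003],[0,0.001,0.1,0,0,-0.003],[0,0.001,0.13,0,0,-0.003],[0,0.001,0.16,0,0,-0.003],[0,0.001,0.19,0,0,-0.003],[0,0.001,0.22,0,0,-0.003],[0,0.001,0.26,0,0,-0.003],[0,0.001,0.26,0,0,-0.003]]], grip=-0.1)

```text
t: 9.72
eef_pos: [646.3, -45.0, 81.3]
tcp_rot: [-3.139, -0.001, 1.634]
ft_force: [0.6, 0.1, -0.2]
opening: 0.553
```

send_rows(moves=[[[0,0,0,0,0,0],[0,0,0,0,0,0],[0,0,0,0,0,0],[0,0,0,0,0,0]]], grip=0.25)

```text
t: 10.05
eef_pos: [647.4, -45.2, 84.3]
tcp_rot: [3.141, 0.0, 1.634]
ft_force: [0.4, -0.1, 0.1]
opening: 0.385
```

```bash
cat >> h.py <<'E'
def arc(a0,a1,n,zs,lead=0,r=125):
    """rows for handle angles a0..a1 (deg cw), TCP leading by `lead` mm along the tangent"""
    p=np.load("jig.npy"); A=np.linspace(a0,a1,n+1)[1:] ; go(*[(r*np.cos(np.radians(a))-lead*np.sin(np.radians(a)),-70-r*np.sin(np.radians(a))-lead*np.cos(np.radians(a)),z,90-a) for a,z in zip(A,np.linspace(zs[0],zs[1],n+1)[1:])])
E
python3 - <<'E'
from h import *
arc(-0,10,5,(82,82),6)
E
```

```text
t 10.05 jig [[125.7, -69.1, 84.3]] yaw 90.2 F [ 0.4 -0.1  0.1] op 0.385
(np.float64(124.71445639717197), np.float64(-80.3587820499272), np.float64(82.0), np.float64(88.0)) -> [-0.0376, -0.0033, 0.0077] [0.0006, 0.0002, 0.0241] r 650.0
(np.float64(124.27696744001327), np.float64(-84.70494351957461), np.float64(82.0), np.float64(86.0)) -> [-0.0521, -0.0048, 0.0077] [0.0006, 0.0001, 0.0464] r 650.0
(np.float64(123.68806614142824), np.float64(-89.03318928066632), np.float64(82.0), np.float64(84.0)) -> [-0.0665, -0.0068, 0.0077] [0.0006, 0.0001, 0.0686] r 650.0
(np.float64(122.9484699869359), np.float64(-93.3382460324576), np.float64(82.0), np.float64(82.0)) -> [-0.0809, -0.0093, 0.0077] [0.0006, 0.0001, 0.0908] r 650.0
(np.float64(122.05908006052441), np.float64(-97.61486872643954), np.float64(82.0), np.float64(80.0)) -> [-0.0951, -0.0123, 0.0077] [0.0006, 0.0001, 0.113] r 650.0
```

send_rows(moves=[[[-0.015,-0.001,0,0,0,0.01],[-0.03,-0.003,0,0,0,0.02],[-0.045,-0.004,0,0,0,0.035],[-0.06,-0.006,0,0,0,0.058],[-0.07,-0.008,0,0,0,0.075],[-0.08,-0.009,0,0,0,0.09],[-0.088,-0.011,0,0,0,0.102],[-0.095,-0.012,0,0,0,0.113]]])

```text
t: 10.72
eef_pos: [645.2, -74.1, 83.7]
tcp_rot: [-3.141, -0.0, 1.454]
ft_force: [-0.7, 2.8, 1.3]
opening: 0.373
```

Run:
```python
from h import *
arc(10,20,1,(84,87),6)
i,K,T=cal("top"); p=np.load("jig.npy")
m=cv2.inRange(cv2.cvtColor(i,cv2.COLOR_RGB2HSV),(0,0,0),(255,255,255))
hsv=cv2.cvtColor(i,cv2.COLOR_RGB2HSV); m=((hsv[...,0]<8)|(hsv[...,0]>172))&(hsv[...,1]>150)
v,u=np.nonzero(m[140:240,300:380]); print(len(u)); print(w2j(p,onz(K,T,[u.mean()+300,v.mean()+140],90)) if len(u) else 0)
i=cal("side")[0]; cv2.imwrite("pics/s4.png",cv2.resize(i[130:280,210:360],None,fx=4,fy=4,interpolation=cv2.INTER_CUBIC)[:,:,::-1])
```

```text
t 10.72 jig [[121.8, -97.8, 83.7]] yaw 79.9 F [-0.7  2.8  1.3] op 0.373
(np.float64(115.40945673828453), np.float64(-118.39067364042403), np.float64(87.0), np.float64(70.0)) -> [-0.0712, -0.0088, -0.011] [-0.0001, -0.0, 0.11] r 647.0
0
0
```

View pics/s4.png

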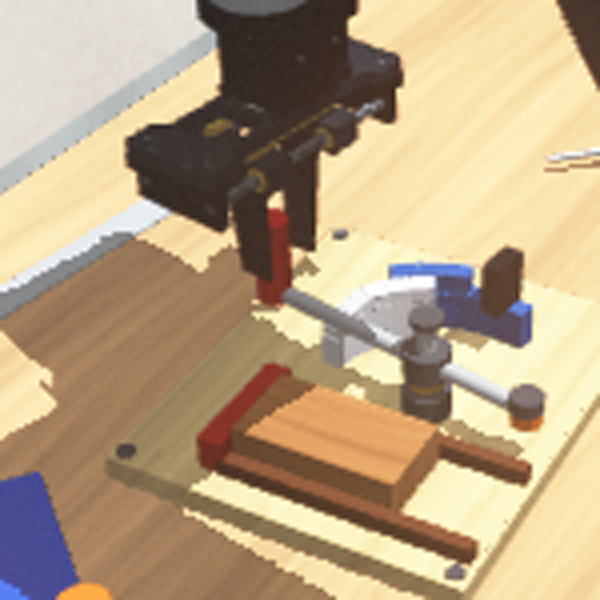

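The knob (275,255) sits between the fingers with the handle near 10°, and the blank is still home. Now up the ramp, lifting along with the handle.

send_rows(moves=[[[-0.0073,-0.0004,0,0,0,0.011],[-0.0145,-0.001,0,0,0,0.022],[-0.0218,-0.0016,-0.002,0,0,0.033],[-0.029,-0.0024,-0.004,0,0,0.044],[-0.0363,-0.0034,-0.006,0,0,0.056],[-0.0435,-0.0044,-0.008,0,0,0.067]]])

```text
t: 11.32
eef_pos: [642.2, -84.4, 86.2]
tcp_rot: [-3.14, -0.002, 1.35]
ft_force: [-0.1, 15.7, 3.0]
opening: 0.375
```

send_rows(moves=[[[-0.0073,-0.0004,-0.0018,0,0,0.011],[-0.0145,-0.001,-0.0035,0,0,0.022],[-0.0218,-0.0016,-0.0053,0,0,0.033],[-0.029,-0.0024,-0.007,0,0,0.044],[-0.0363,-0.0034,-0.0088,0,0,0.056],[-0.0435,-0.0044,-0.0105,0,0,0.067]]])

```text
t: 11.82
eef_pos: [638.3, -96.7, 89.4]
tcp_rot: [-3.14, -0.003, 1.245]
ft_force: [-0.1, 18.0, 2.6]
opening: 0.373
```

Run:
```python
from h import *
arc(22,32,1,(84,95),6)
```

```text
t 11.82 jig [[113.5, -119.9, 89.4]] yaw 67.9 F [-0.1 18.   2.6] op 0.373
(np.float64(102.82649643415401), np.float64(-141.3281966060892), np.float64(95.0), np.float64(58.0)) -> [-0.0794, -0.0061, -0.019] [-0.001, -0.0015, 0.1099] r 640.0
```

send_rows(moves=[[[0,0,-0.005,0,0,0],[0,0,-0.01,0,0,0]]])

```text
t: 11.98
eef_pos: [638.0, -98.0, 91.7]
tcp_rot: [-3.14, -0.001, 1.246]
ft_force: [1.6, 4.9, -4.4]
opening: 0.374
```

send_rows(moves=[[[-0.0055,-0.0003,-0.0022,0,0,0.008],[-0.011,-0.0007,-0.0044,0,0,0.017],[-0.0164,-0.0011,-0.0066,0,0,0.025],[-0.0218,-0.0016,-0.0085,0,0,0.033]]])

```text
t: 12.32
eef_pos: [635.4, -103.8, 94.0]
tcp_rot: [-3.139, -0.001, 1.193]
ft_force: [1.5, 7.8, -5.9]
opening: 0.375
```

send_rows(moves=[[[-0.0055,-0.0003,-0.0022,0,0,0.008],[-0.011,-0.0007,-0.0044,0,0,0.017],[-0.0164,-0.0011,-0.0066,0,0,0.025],[-0.0218,-0.0016,-0.0085,0,0,0.033]]])

```text
t: 12.65
eef_pos: [632.7, -110.0, 96.6]
tcp_rot: [-3.14, -0.001, 1.141]
ft_force: [2.2, 7.2, -5.4]
opening: 0.374
```

send_rows(moves=[[[-0.0055,-0.0003,-0.0018,0,0,0.008],[-0.011,-0.0007,-0.0036,0,0,0.017],[-0.0164,-0.0011,-0.0054,0,0,0.025],[-0.0218,-0.0016,-0.007,0,0,0.033]]])

```text
t: 12.98
eef_pos: [629.6, -115.7, 98.6]
tcp_rot: [-3.14, -0.001, 1.089]
ft_force: [2.1, 6.9, -5.0]
opening: 0.374
```

send_rows(moves=[[[-0.0055,-0.0003,-0.0015,0,0,0.008],[-0.011,-0.0007,-0.003,0,0,0.017],[-0.0164,-0.0011,-0.004,0,0,0.025],[-0.0218,-0.0016,-0.004,0,0,0.033]]])

```text
t: 13.32
eef_pos: [626.3, -122.0, 100.3]
tcp_rot: [-3.141, -0.0, 1.038]
ft_force: [1.6, 3.0, -4.8]
opening: 0.374
```

Run:
```python
from h import *
arc(34,44,1,(99,99),6)
i=cal("side")[0]; cv2.imwrite("pics/s5.png",cv2.resize(i[130:280,210:360],None,fx=4,fy=4,interpolation=cv2.INTER_CUBIC)[:,:,::-1])
```

```text
t 13.32 jig [[100.0, -144.5, 100.3]] yaw 56.0 F [ 1.6  3.  -4.8] op 0.374
(np.float64(85.74952481957742), np.float64(-161.14833510940656), np.float64(99.0), np.float64(46.0)) -> [-0.0727, -0.0084, 0.0045] [-0.0004, -0.0001, 0.1113] r 629.0
```

View pics/s5.png

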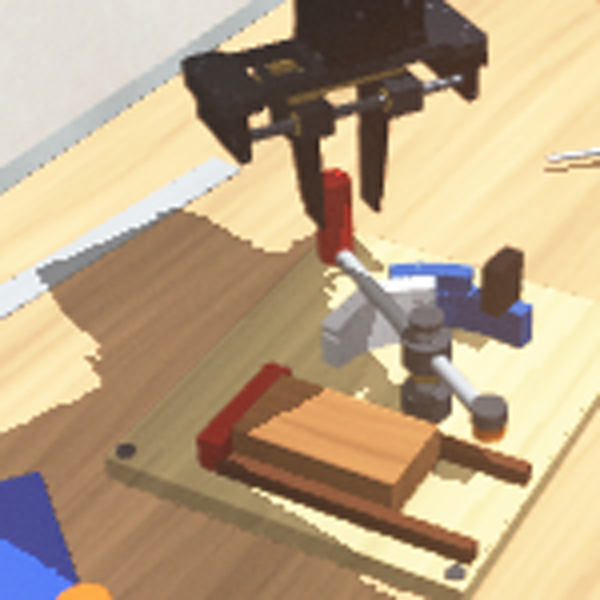

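The rod is on the crest: the knob is at (337,215), the foot is lifted and the blank is home. Now I ease down slightly and sweep along the crest.

send_rows(moves=[[[-0.0073,-0.0004,0.003,0,0,0.011],[-0.0145,-0.001,0.006,0,0,0.022],[-0.0218,-0.0016,0.006,0,0,0.033],[-0.029,-0.0024,0.006,0,0,0.044],[-0.0363,-0.0034,0.006,0,0,0.056],[-0.0435,-0.0044,0.006,0,0,0.067],[-0.0507,-0.0056,0.006,0,0,0.078],[-0.0578,-0.0069,0.006,0,0,0.089],[-0.065,-0.0083,0.006,0,0,0.1],[-0.072,-0.0098,0.006,0,0,0.111],[-0.079,-0.0115,0.006,0,0,0.122],[-0.086,-0.0133,0.006,0,0,0.133]]])

```text
t: 14.37
eef_pos: [610.9, -142.4, 99.8]
tcp_rot: [3.139, -0.002, 0.828]
ft_force: [5.6, 7.4, 2.5]
opening: 0.372
```

send_rows(moves=[[[-0.0073,-0.0004,0,0,0,0.011],[-0.0145,-0.001,0,0,0,0.022],[-0.0218,-0.0016,0,0,0,0.033],[-0.029,-0.0024,0,0,0,0.044],[-0.0363,-0.0034,0,0,0,0.056],[-0.0435,-0.0044,0,0,0,0.067],[-0.0507,-0.0056,0,0,0,0.078],[-0.0578,-0.0069,0,0,0,0.089],[-0.065,-0.0083,0,0,0,0.1],[-0.072,-0.0098,0,0,0,0.111],[-0.079,-0.0115,0,0,0,0.122],[-0.086,-0.0133,0,0,0,0.133]]])

```text
t: 15.37
eef_pos: [590.6, -158.9, 99.8]
tcp_rot: [3.139, -0.002, 0.619]
ft_force: [5.0, 6.6, 2.2]
opening: 0.376
```

Run:
```python
from h import *
arc(58,68,1,(98,98),6)
```

```text
t 15.37 jig [[62.1, -179.2, 99.8]] yaw 32.0 F [5.  6.6 2.2] op 0.376
(np.float64(41.26272104958827), np.float64(-188.14562138134391), np.float64(98.0), np.float64(22.0)) -> [-0.0749, -0.0115, 0.0058] [0.0013, -0.0016, 0.1117] r 595.0
```

send_rows(moves=[[[0,0,-0.003,0,0,0],[-0.0073,-0.0004,-0.003,0,0,0.011],[-0.0145,-0.001,-0.003,0,0,0.022],[-0.0218,-0.0016,-0.003,0,0,0.033],[-0.029,-0.0024,-0.003,0,0,0.044],[-0.0363,-0.0034,-0.003,0,0,0.056],[-0.0435,-0.0044,-0.003,0,0,0.067],[-0.0507,-0.0056,-0.003,0,0,0.078],[-0.0578,-0.0069,-0.003,0,0,0.089]]])

```text
t: 16.12
eef_pos: [574.8, -167.4, 100.2]
tcp_rot: [3.14, -0.001, 0.48]
ft_force: [4.4, 4.7, -1.6]
opening: 0.374
```

send_rows(moves=[[[-0.0055,-0.0003,0,0,0,0.008],[-0.011,-0.0007,0,0,0,0.017],[-0.0164,-0.0011,0,0,0,0.025],[-0.0218,-0.0016,0,0,0,0.033]]])

```text
t: 16.45
eef_pos: [568.6, -170.0, 100.0]
tcp_rot: [3.141, -0.001, 0.428]
ft_force: [4.9, 4.4, -2.7]
opening: 0.374
```

send_rows(moves=[[[-0.0055,-0.0003,0,0,0,0.008],[-0.011,-0.0007,0,0,0,0.017],[-0.0164,-0.0011,0,0,0,0.025],[-0.0218,-0.0016,0,0,0,0.033]]])

```text
t: 16.78
eef_pos: [562.5, -172.2, 100.0]
tcp_rot: [3.141, -0.001, 0.376]
ft_force: [4.7, 4.7, -1.8]
opening: 0.378
```

Run:
```python
from h import *
arc(72,80,1,(98,98),6)
```

```text
t 16.78 jig [[33.3, -190.8, 100.0]] yaw 18.1 F [ 4.7  4.7 -1.8] op 0.378
(np.float64(15.797175690293056), np.float64(-194.14285819252757), np.float64(98.0), np.float64(10.0)) -> [-0.0591, -0.0075, 0.0066] [0.0005, -0.0008, 0.0903] r 573.0
```

send_rows(moves=[[[-0.0055,-0.0003,0,0,0,0.008],[-0.011,-0.0007,0,0,0,0.017],[-0.0164,-0.0011,0,0,0,0.025],[-0.0218,-0.0016,0,0,0,0.033]]])

```text
t: 17.12
eef_pos: [556.3, -174.2, 100.0]
tcp_rot: [3.141, -0.001, 0.325]
ft_force: [4.7, 4.1, -1.9]
opening: 0.376
```

send_rows(moves=[[[-0.0036,-0.0002,0,0,0,0.0055],[-0.0073,-0.0004,0,0,0,0.011],[-0.011,-0.0007,0,0,0,0.0165],[-0.0145,-0.001,0,0,0,0.022]]])

```text
t: 17.45
eef_pos: [552.1, -175.3, 100.0]
tcp_rot: [3.141, -0.001, 0.29]
ft_force: [5.1, 4.1, -2.0]
opening: 0.376
```

send_rows(moves=[[[-0.0036,-0.0002,0,0,0,0.0055],[-0.0073,-0.0004,0,0,0,0.011],[-0.011,-0.0007,0,0,0,0.0165],[-0.0145,-0.001,0,0,0,0.022]]])

```text
t: 17.78
eef_pos: [547.9, -176.3, 100.0]
tcp_rot: [3.141, -0.001, 0.256]
ft_force: [4.3, 5.2, -2.2]
opening: 0.376
```

send_rows(moves=[[[-0.0036,-0.0002,0,0,0,0.0055],[-0.0073,-0.0004,0,0,0,0.011],[-0.011,-0.0007,0,0,0,0.0165],[-0.0145,-0.001,0,0,0,0.022]]])

```text
t: 18.12
eef_pos: [543.6, -177.1, 100.0]
tcp_rot: [3.141, -0.001, 0.221]
ft_force: [5.4, 2.9, -2.3]
opening: 0.373
```

send_rows(moves=[[[-0.0036,-0.0002,0,0,0,0.0055],[-0.0073,-0.0004,0,0,0,0.011],[-0.0073,-0.0004,0,0,0,0.011]]])

```text
t: 18.37
eef_pos: [541.0, -177.7, 100.0]
tcp_rot: [3.141, -0.0, 0.204]
ft_force: [1.6, 1.3, -0.9]
opening: 0.375
```

send_rows(moves=[[[-0.0036,-0.0002,0,0,0,0.0055],[-0.0073,-0.0004,0,0,0,0.011],[-0.0073,-0.0004,0,0,0,0.011]]])

```text
t: 18.62
eef_pos: [538.3, -178.0, 99.8]
tcp_rot: [3.141, 0.001, 0.186]
ft_force: [0.8, 0.4, -0.3]
opening: 0.371
```

The force fell from about 5 N to nearly nothing around 82°, so I stop and look.

Run:
```python
from h import *
arc(83,84,1,(98,98),6)
i=cal("side")[0]; cv2.imwrite("pics/s6.png",cv2.resize(i[130:280,230:400],None,fx=4,fy=4,interpolation=cv2.INTER_CUBIC)[:,:,::-1])
```

```text
t 18.62 jig [[8.8, -195.0, 99.8]] yaw 7.2 F [ 0.8  0.4 -0.3] op 0.371
(np.float64(7.098926536247042), np.float64(-194.9424077006401), np.float64(98.0), np.float64(6.0)) -> [-0.0057, -0.0011, 0.0061] [0.0001, 0.0004, 0.0139] r 565.0
```

View pics/s6.png

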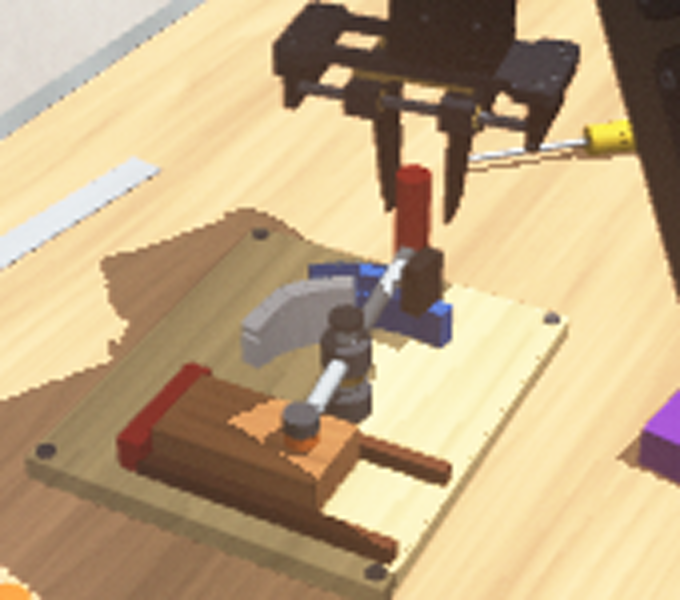

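Run:
```python
from h import *
i,K,T=cal("side"); p=np.load("jig.npy")
k=lambda a,z:proj(K,T,j2w(p,[125*np.cos(np.radians(a)),-70-125*np.sin(np.radians(a)),z]))[0].round(1).tolist()
ft=lambda a,z:proj(K,T,j2w(p,[-75*np.cos(np.radians(a)),-70+75*np.sin(np.radians(a)),z]))[0].round(1).tolist()
print("cal start",k(0,112),"obs 272,188.6; crest34",k(34,123),"obs 294.2,174")
for a in(80,82,84,86,88):print(a,"low",k(a,113.5),"high",k(a,123),"foot low",ft(a,48),"high",ft(a,58))
print("obs knob 333.3,172.5 foot (305,240.5)")
hsv=cv2.cvtColor(i,cv2.COLOR_RGB2HSV); m=((hsv[...,0]<8)|(hsv[...,0]>172))&(hsv[...,1]>150)
v,u=np.nonzero(m[150:200,310:360]); print("red",u.min()+310,u.max()+310,v.min()+150,v.max()+150)
```

```text
cal start [271.4, 187.5] obs 272,188.6; crest34 [292.6, 172.6] obs 294.2,174
80 low [330.2, 173.5] high [330.2, 170.4] foot low [306.5, 241.0] high [306.4, 237.7]
82 low [331.8, 173.8] high [331.8, 170.7] foot low [305.5, 240.7] high [305.4, 237.5]
84 low [333.4, 174.1] high [333.4, 171.0] foot low [304.4, 240.5] high [304.3, 237.2]
86 low [334.9, 174.4] high [335.0, 171.3] foot low [303.4, 240.2] high [303.3, 237.0]
88 low [336.5, 174.8] high [336.6, 171.7] foot low [302.4, 239.9] high [302.3, 236.7]
obs knob 333.3,172.5 foot (305,240.5)
red 329 337 171 191
```

Run:
```python
from h import *
def vm(img,u0,u1,v0,v1):
    b=img[v0:v1,u0:u1].astype(float); s=b[...,2]-np.maximum(b[...,0],b[...,1])  # redness, BGR
    m=s>50; v,u=np.nonzero(m); c=int(round(u.mean())); col=s[:,c-1:c+2].mean(1); 
    k=np.argmax(col>0.5*np.percentile(col,95)); h=.5*np.percentile(col,95)
    sub=k-(col[k]-h)/(col[k]-col[k-1]+1e-9)
    return c+u0,round(sub+v0,2),u.min()+u0,u.max()+u0
print("start",vm(cv2.imread("pics/side0.png"),262,282,178,212),"pred 187.5")
a=cv2.resize(cv2.imread("pics/s5.png"),(150,150),interpolation=cv2.INTER_AREA)
print("crest",np.array(vm(a,76,90,36,64))+[210,130,210,210],"pred 172.6")
i=cal("side")[0]
print("now",vm(i[:,:,::-1],322,345,162,192))
# orange foot
hsv=cv2.cvtColor(i,cv2.COLOR_RGB2HSV); cv2.imwrite("pics/s7.png",cv2.resize(i[160:260,280:350],None,fx=6,fy=6,interpolation=cv2.INTER_CUBIC)[:,:,::-1])
```

```text
start (272, np.float64(185.83), np.int64(267), np.int64(277)) pred 187.5
crest [294.   171.45 289.   298.  ] pred 172.6
now (333, np.float64(170.44), np.int64(328), np.int64(337))
```

View pics/s7.png

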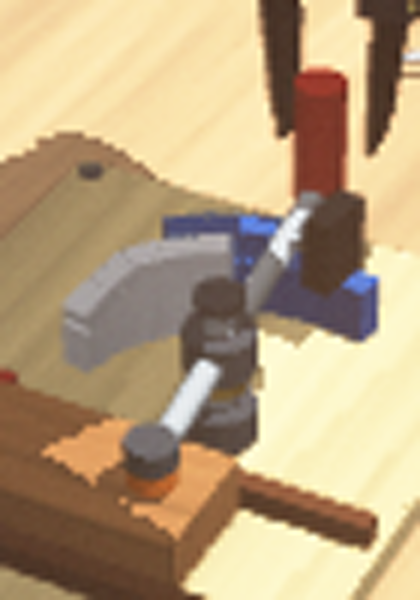

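The picture suggests the rod is only partly down the fall at about 82.5°, with the knob roughly 3 mm below crest height. I keep pushing gently.

send_rows(moves=[[[-0.0036,-0.0002,0,0,0,0.0055],[-0.0073,-0.0004,0,0,0,0.011],[-0.0073,-0.0004,0,0,0,0.011]]])

```text
t: 19.02
eef_pos: [536.2, -178.1, 99.8]
tcp_rot: [-3.142, 0.0, 0.169]
ft_force: [-0.6, 0.1, 0.0]
opening: 0.375
```

```bash
cat >> h.py <<'E'
def knob():
    i,K,T=cal("side"); b=i[150:200,318:350].astype(float); s=b[...,0]-np.maximum(b[...,1],b[...,2])
    v,u=np.nonzero(s>50); c=int(round(u.mean())); col=s[:,c-1:c+2].mean(1); h=.5*np.percentile(col,95); k=np.argmax(col>h)
    print("knob u",round(u.mean()+318,2),"v",round(k-(col[k]-h)/(col[k]-col[k-1]+1e-9)+150,2)); return i
E
python3 - <<'E'
from h import *
go(); knob()
E
```

```text
t 19.02 jig [[6.8, -195.0, 99.8]] yaw 6.2 F [-0.6  0.1  0. ] op 0.375
knob u 334.8 v 173.29
```

The knob has dropped the last few mm (v 173.3, matching the latched prediction) and the force is zero. I open a little and rise straight up.

send_rows(moves=[[[0,0,0,0,0,0],[0,0,0,0,0,0],[0,0,0,0,0,0],[0,0,-0.02,0,0,0],[0,0,-0.06,0,0,0],[0,0,-0.12,0,0,0],[0,0,-0.2,0,0,0],[0,0,-0.3,0,0,0],[0,0,-0.35,0,0,0],[0,0,-0.35,0,0,0]]], grip=0.05)

```text
t: 19.9
eef_pos: [537.6, -178.5, 208.7]
tcp_rot: [3.138, -0.005, 0.17]
ft_force: [-0.0, 0.0, 0.5]
opening: 0.475
```

Run:
```python
from h import *
go(); i=knob(); cv2.imwrite("pics/s8.png",cv2.resize(i[130:280,230:400],None,fx=4,fy=4,interpolation=cv2.INTER_CUBIC)[:,:,::-1])
```

```text
t 19.9 jig [[8.1, -195.5, 208.7]] yaw 6.3 F [-0.   0.   0.5] op 0.475
knob u 334.81 v 173.27
```

View pics/s8.png

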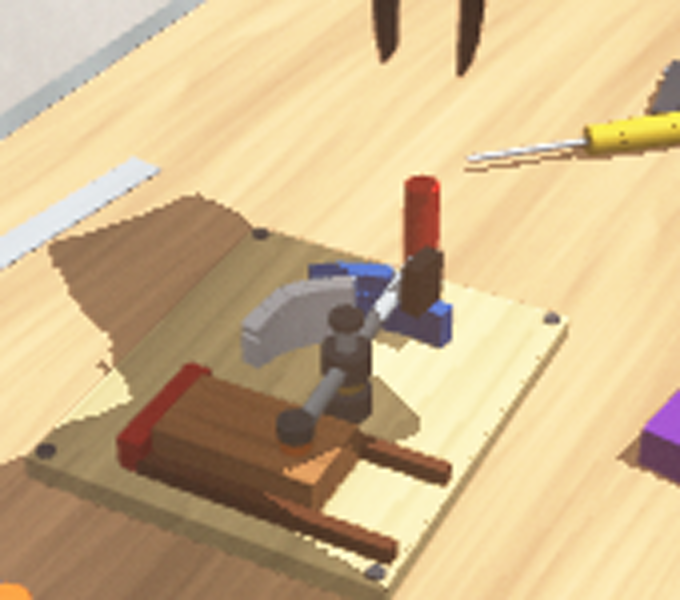

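The rod is in the notch against the black stop (422,280), the foot is on the blank (295,440), the blank touches the red stop, and the gripper is clear.

Run:
```python
from cell import env
print(env.job_done())
```

```text
the job is handed in; nothing more can be done
None
```

The blank is home against the red end stop, the handle is latched in the notch, and the job is handed in at about 20 s of robot time. No verdict is reported, so success rests on my own checks.

- **Blank:** I pushed it with the closed fingers until it stopped moving and the force climbed to 17 N. In the last picture it still touches the red stop.
- **Handle:** I straddled the knob, lifted it up the ramp and swept along the crest. At about 82° the force fell from about 5 N to near zero. The first picture then showed the rod only partly down the fall, so I moved about 1° further and it dropped fully, settling near 85–86°.
- **Last checks:** The knob's height in the side view matched the latched prediction, and it did not move when I let go. The foot appears on the blank, the gripper is clear by about 90 mm, and the wrist force reads about zero.

- **Forces:** The knob force reached about 18 N on the ramp, above the 12 N you gave, because the pads were dragging the knob down. Raising the fingers brought it down to 5–8 N. The contact force on the cam could not be measured directly.
- **Jig position:** The two cameras disagreed by about 4 mm on where the jig was, so I used a position between the two.
- **Not measured:** The foot's pressing force was only inferred from the latched height and the spring. I did not re-measure the glue bottle, screwdriver or offcut at the end, but nothing was moved near them.

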